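# Start the soap melter and hold the stir key

## Robot

A 6-joint arm with a two-finger parallel gripper is mounted at the origin on the work surface. World frame = base frame: x ahead of the robot, y to its left, z up, the work surface at z = 0. Lengths are in m, angles in rad, forces in N, time in s.
With the tool pointing down it reaches from about 0.225 to 0.875 m from the base axis. Payload 3.4 kg.
Tool frame: the origin (TCP) lies between the finger pads; the fingertips stand 11 mm ahead of it and the grasp point (between the pads) lies 8 mm behind it; z points along the fingers, y is the line along which they close (so a half turn about z gives the same grasp; the last joint's range is limited). The gripper opens to 85 mm and grips with 20 to 120 N. Pads are 22 mm wide; open, the fingers measure 114 mm over their backs; the gripper's body (76 mm by 85 mm) begins 54 mm behind the grasp point. The pads swing forward as they close: fully open they stand 13 mm farther back than shut.
Start: joints at [0.989, 0.276, 1.505, -0, 1.361, -0.121], TCP at [0.256, 0.515, 0.242] pointing down, gripper open.
Joint ranges: [-2.89, 2.89], [-0.75, 2.08], [0.22, 2.7], [-1.18, 4.32], [0.11, 2.71], [-2.7, 2.7]. Speed limits (rad/s): [2.57, 2.57, 3.14, 3.14, 3.14, 3.14].

## Interface

Orientations are given as a unit quaternion [w, x, y, z].
In Python, from rig import manip, imaging gives the robot as it stands. The module is installed in compiled form; this text tells all that it offers.
- The arm moves only by the tool jog_arm, never from a script. Its argument "deltas" is one flat list of numbers, 7 for each row, row after row: the turn, a rotation vector about the world's x, y, z in degrees, then the shift along the world's x, y, z in mm, then the opening, from 0 (shut) to 1 (fully open). In form: [ax, ay, az, tx, ty, tz, gripper, ax, ay, az, tx, ty, tz, gripper, ...]. A call has 1 to 20 rows; each row is the pose to reach, as a shift and turn from the pose commanded when the call began; what a row does not reach only later rows make up. A row lasts 1/10 s, in which the tool goes at most 50 mm and 8.59 degrees, less where a joint would pass 70% of its speed; a pose out of reach is approached as far as the arm can. A call with a gripper value outside its range is refused whole. The fingers move at their own pace and stop on an object; "grip_force" is the grip in N (left out, the last holds). Time passes only in rows, so rows that repeat a pose let the fingers close. It gives the time, the measured TCP pose, the force, the opening and the grip force at its end, in the units of the state.
- manip.get_state(): the state, without advancing time (a new reading comes with each control period).
- imaging.get_image(name): name is "side" or "top"; returns the picture (480x640x3 uint8, blue, green, red); there is no depth.
- imaging.calibration(name): a dict with "mtx" (3x3 intrinsics, pixels), "dist" ([k1, k2, p1, p2, k3] as OpenCV has them; the pictures are not rectified), "cam_to_world" (4x4, takes a point from camera to world coordinates). Camera axes: x right, y down, z forward; pixel columns grow to the right and rows downward; lengths in m; the calibration is good to about 2 mm. A picture is of the moment at which its call begins. calibration takes no time and is no camera call.
- manip.sign_off(): hands the job in; it is judged then, once.
The state is a dict: "clock": time; "qpos": joint angles; "qd": joint speeds; "effort": joint torques, N m; "position": TCP position; "ee_rot": TCP orientation; "contact_force": force on the tool from outside, world axes, zero at the start; "moment": the same for the moment, N m; "width": finger opening in m; "gripper_force": force on a finger pad.
Only numpy, scipy, OpenCV 4.12 (cv2) and the standard library are available. Lean on these libraries where they do the work, as an engineer would, in place of code of your own. Each camera call takes 0.05 s, during which the arm holds its last target. There are 200 camera calls.

## Task

Start the soap melter with your fingertips: press the white-striped half of the red power rocker fully down, then press the blue programme key fully home so that it stays in, and last press the green stir key all the way down and finish while still holding it down. Do these in that order, leave the orange and yellow keys up, and do not lift, tip or push away any of the vials, shakers, moulds or the bottle standing around.

Things in the scene. Friction and masses are not known exactly. Their poses are not given: they have to be found in the camera images.
- melter: Fixed soap melter, white body 220 (x) by 530 mm (y), 70 mm high. Origin on the table under the centre of its grey control deck (200 by 290 mm, top at 70 mm); its x points away from the robot (turned up to 0.25 rad), y to its left. Three round programme keys stand 60 mm before the deck's centre, 70 mm apart; the red rocker and green key 45 mm beyond it, 120 mm apart, in either order.
- pot_top (a point): Top of the black knob on the melter's fixed steel pot, 210 mm above the table, 262 mm along the melter's y from its origin. The pot is 192 mm across, its lid 188 mm high; nothing to do here.
- power (a joint): Angle of the red power rocker: 0 off (marked half raised, 0 to 0.05 at the start), 0.4 rad fully on (marked half level, the unmarked half raised). Grows as the marked half is pressed down. It turns about a level axis across its middle, held by friction only: about 2.5 N pressed 19 mm from the axis moves it, and it stays where it is left.
- power_mark (a point): Point to press on the rocker: on top of its half with the white stripe, 19 mm from its axis. The rocker is red, V-shaped, 60 mm long along the melter's x and 32 mm wide; the marked half is the one away from the robot. The point moves with the rocker: about 95 mm above the table when off, about 88 mm when on.
- blue_key_top (a point): Centre of the top of the round blue programme key, 32 mm in diameter, in the row of three nearest the robot (the order of the three colours in the row changes). It moves with the key; 92 mm above the table when the key is up (22 mm above the deck), 84 mm when it is in. This is the programme wanted.
- blue_key (a joint): Travel of the blue programme key, straight down: 0 up, 0.008 (m) fully in. About 2.5 N moves it; it has no spring and stays where it is left.
- orange_key_top (a point): Centre of the top of the round orange programme key, 32 mm in diameter, in the row of three nearest the robot (the order of the three colours in the row changes). It moves with the key; 92 mm above the table when the key is up (22 mm above the deck), 84 mm when it is in. Not to be pressed.
- orange_key (a joint): Travel of the orange programme key, straight down: 0 up, 0.008 (m) fully in. About 2.5 N moves it; it has no spring and stays where it is left.
- yellow_key_top (a point): Centre of the top of the round yellow programme key, 32 mm in diameter, in the row of three nearest the robot (the order of the three colours in the row changes). It moves with the key; 92 mm above the table when the key is up (22 mm above the deck), 84 mm when it is in. Not to be pressed.
- yellow_key (a joint): Travel of the yellow programme key, straight down: 0 up, 0.008 (m) fully in. About 2.5 N moves it; it has no spring and stays where it is left.
- stir_key_base: The black housing of the green stir key, a fixed disc 54 mm across and 12 mm high on the deck, which carries the green key. Origin: centre of its underside, on the deck (70 mm above the table).
- stir_key_top (a point): Centre of the top of the round green stir key, 38 mm in diameter, 94 mm above the table when up (24 mm above the deck), 86 mm when fully down. It moves with the key.
- stir_key (a joint): Travel of the green stir key, straight down: 0 up, 0.008 (m) fully down. Spring: about 1.5 N starts it, 5 N holds it fully down; it comes up again when let go.
- vial_red: Small corked vial of red glitter standing on the grey deck between the two rows of keys, 26 mm across, 46 mm tall. Loose; must not be pushed away, tipped or lifted. Origin: centre of its underside.
- vial_gold: Small corked vial of gold glitter standing on the deck near the pot, 26 mm across, 46 mm tall. Loose; must not be pushed away, tipped or lifted. Origin: centre of its underside.
- shaker_green: Clear shaker of green glitter with white cap standing on the deck near the pot, 42 mm across, 62 mm tall. Loose; must not be pushed away, tipped or lifted. Origin: centre of its underside.
- shaker_silver: Clear shaker of silver glitter with white cap standing on the table to the right of the melter, 42 mm across, 62 mm tall. Loose; must not be pushed away, tipped or lifted. Origin: centre of its underside.
- amber_bottle: Amber bottle with white cap standing on the table to the right of the melter, 56 mm across, 130 mm tall. Loose; must not be pushed away, tipped or lifted. Origin: centre of its underside.
- mould_orange: Small open orange mould cup on the table on the robot's side of the melter, 76 mm across, 34 mm tall. Loose; must not be pushed away, tipped or lifted. Origin: centre of its underside.
- mould_blue: Small open blue mould cup on the table to the right of the melter, 76 mm across, 34 mm tall. Loose; must not be pushed away, tipped or lifted. Origin: centre of its underside.

How it is judged:
By the outcome, as a careful person would: the job done as asked, in the order asked, and still so for the second after the job is handed in, while the arm keeps its last pose, push and grip.
It also fails if it takes over 38 s, if anything falls off the work surface, if the arm or the gripper's body presses on something with over 40 N, if the wrist force passes 120 N, or if a joint passes its speed limit or range.

## Working session

There is one attempt and no reset: what is moved stays moved. The work goes in short steps, Python scripts to look and compute and a tool call to move; the robot and the scene stay as the last step left them, time stands still between calls to the robot, and variables do not carry over. Pictures are saved under pics/ and viewed, at most 10 in all, crops included, and the job is handed in when it is done.

Besides the shell and the picture viewer there is one more tool, called by a JSON object that holds its "fn" and its "kwargs". jog_arm: Moves the arm, as the interface text tells. Its arguments: {"type":"object","properties":{"deltas":{"type":"array"},"grip_force":{"type":"number"}},"required":["deltas"]}

```bash
mkdir -p pics; python3 - <<'E'
from rig import manip, imaging
import cv2
for n in ("side","top"):
    cv2.imwrite(f"pics/{n}0.png", imaging.get_image(n))
    c=imaging.calibration(n); print(n,c["mtx"].round(1).tolist(),c["dist"],c["cam_to_world"].round(3).tolist())
s=manip.get_state(); print(s)
E
```

```text
side [[596.2, 0.0, 313.3], [0.0, 596.2, 244.7], [0.0, 0.0, 1.0]] [-0.1034183  0.         0.         0.         0.       ] [[-0.942, -0.258, 0.214, 0.33], [-0.335, 0.715, -0.614, 0.616], [0.005, -0.65, -0.76, 0.901], [0.0, 0.0, 0.0, 1.0]]
top [[493.7, 0.0, 331.3], [0.0, 493.7, 236.6], [0.0, 0.0, 1.0]] [-0.03013899  0.          0.          0.          0.        ] [[-0.046, -0.978, 0.201, 0.323], [-0.999, 0.046, -0.003, -0.011], [-0.006, -0.201, -0.979, 1.204], [0.0, 0.0, 0.0, 1.0]]
{'clock': 0.1, 'qpos': array([ 9.89012454e-01,  2.76533954e-01,  1.50601342e+00,  1.78628271e-05,
        1.36069894e+00, -1.21017478e-01]), 'qd': array([-0.00086628, -0.00153557, -0.00329112, -0.00091852,  0.00051257,
        0.0007157 ]), 'effort': array([ 2.58665161e-03, -4.17699015e+01, -2.46405101e+01,  2.26844736e-05,
        5.73290090e-03,  1.26006930e-05]), 'position': array([0.2554217, 0.5146479, 0.2415222]), 'ee_rot': array([-2.92804830e-04,  2.28352356e-01,  9.73578203e-01, -7.73295364e-04]), 'contact_force': array([-0.53018453,  0.35338846, -0.34641138]), 'moment': array([-0.01041939,  0.00059763,  0.01378839]), 'gripper_force': 0.0, 'width': 0.08529500435613509}
```

View pics/top0.png

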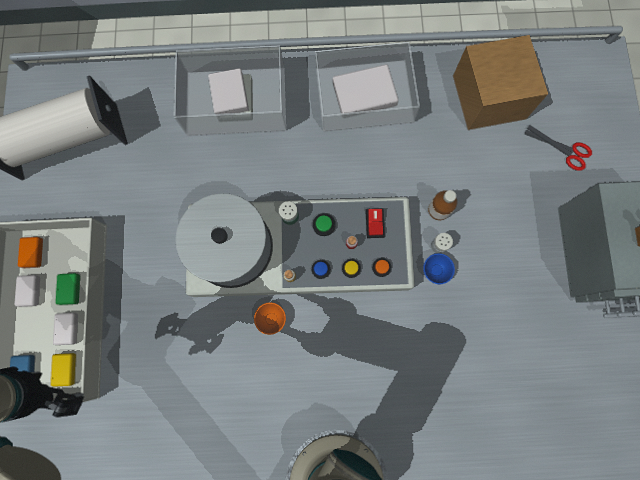

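View pics/side0.png

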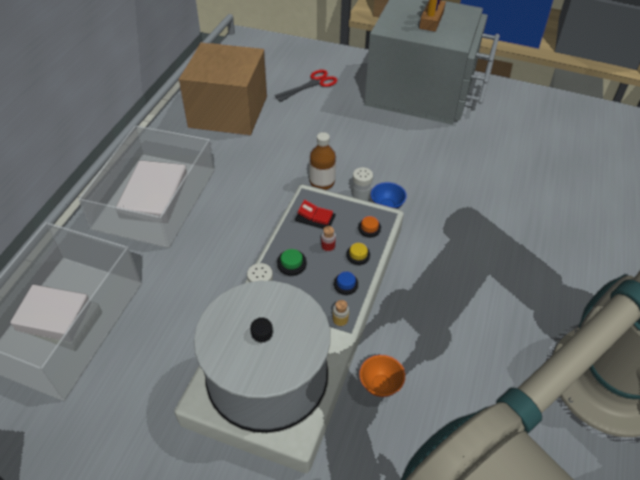

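The top view shows green at (324,224), the rocker at (375,222) with its stripe near (375,215), blue at (320,268), yellow at (351,268), orange at (382,267), the red vial at (352,241), the gold vial at (289,275) and the green shaker at (288,211). The side view shows blue at (346,283), green at (292,261) and the rocker at (316,213).

```bash
cat > h.py <<'E'
import cv2, numpy as np
from rig import manip, imaging
def ray(n,uv):
    c=imaging.calibration(n); T=c["cam_to_world"]
    p=cv2.undistortPoints(np.array([[uv]],float),c["mtx"],c["dist"])[0,0]
    return T[:3,3], T[:3,:3]@np.array([p[0],p[1],1])
def plane(n,uv,z):
    o,d=ray(n,uv); return o+d*(z-o[2])/d[2]
def tri(a,b):
    (o1,d1),(o2,d2)=ray("top",a),ray("side",b)
    s=np.linalg.lstsq(np.c_[d1,-d2],o2-o1,rcond=None)[0]
    p,q=o1+s[0]*d1,o2+s[1]*d2
    return (p+q)/2, np.linalg.norm(p-q)
HUE={"red":[(0,5),(174,180)],"green":[(50,80)],"blue":[(105,125)],"yellow":[(22,32)],"orange":[(8,17)]}
def blob(im,col,guess,r=22,vmin=110):
    h=cv2.cvtColor(im,cv2.COLOR_BGR2HSV); m=np.zeros(im.shape[:2],np.uint8)
    for a,b in HUE[col]: m|=cv2.inRange(h,(a,140,vmin),(b,255,255))
    w=np.zeros_like(m); cv2.circle(w,guess,r,255,-1); m&=w
    c=max(cv2.findContours(m,cv2.RETR_EXTERNAL,cv2.CHAIN_APPROX_NONE)[0],key=cv2.contourArea)
    (u,v),(a,b),t=cv2.minAreaRect(c); return (u,v),(a,b,t),cv2.contourArea(c),cv2.boxPoints(((u,v),(a,b),t))
E
python3 - <<'E'
from h import *
t,s=imaging.get_image("top"),imaging.get_image("side")
G={"green":((324,224),(292,261),.094),"blue":((320,268),(346,283),.092),"yellow":((351,268),(358,253),.092),"orange":((382,267),(370,226),.092),"red":((375,222),(316,213),.09)}
P={}
for k,(a,b,z) in G.items():
    A,B=blob(t,k,a),blob(s,k,b)
    p,e=tri(A[0],B[0]); P[k]=plane("top",A[0],z)
    print(k,np.round(A[0],1),np.round(A[1],1),A[2],np.round(B[0],1),"tri",p.round(4),round(e,4),"planes",P[k].round(4),plane("side",B[0],z).round(4))
A=blob(t,"red",(375,222)); print("rocker corners",[plane("top",q,.09)[:2].round(4).tolist() for q in A[3]])
d=P["blue"]-P["orange"]; print("row",np.linalg.norm(d),"yaw",np.arctan2(-d[0],d[1]))
g=P["green"]-P["red"]; print("g-r",np.linalg.norm(g))
# white stripe
h=cv2.cvtColor(t,cv2.COLOR_BGR2HSV)[205:240,365:387]; ys,xs=np.where((h[...,1]<70)&(h[...,2]>170)); print("stripe",xs.mean()+365,ys.mean()+205,len(xs))
print("vial red",plane("top",(352,241),.116).round(3),"gold",plane("top",(289,275),.116).round(3),"shaker",plane("top",(288,211),.132).round(3))
cv2.imwrite("pics/c.png",np.hstack([cv2.resize(t[190:300,260:420],(400,275),interpolation=2),cv2.resize(s[180:340,230:420],(330,275),interpolation=2)]))
E
```

```text
green [323.2 222.8] [14.1 14.8 45. ] 163.5 [291. 257.] tri [0.5853 0.0026 0.0925] 0.0007 planes [0.5852 0.0027 0.094 ] [0.5844 0.0038 0.094 ]
blue [320. 268.] [12. 12. 90.] 121.0 [346.  279.5] tri [0.4805 0.0146 0.089 ] 0.0013 planes [0.4807 0.0146 0.092 ] [0.4793 0.0169 0.092 ]
yellow [351.  267.5] [13. 12. 90.] 125.5 [358.5 250.5] tri [ 0.4789 -0.056   0.0874] 0.0005 planes [ 0.4785 -0.0558  0.092 ] [ 0.4778 -0.0522  0.092 ]
orange [381.5 266.5] [13. 13. 90.] 129.5 [370. 224.] tri [ 0.4778 -0.1257  0.0864] 0.001 planes [ 0.4775 -0.1251  0.092 ] [ 0.4762 -0.1206  0.092 ]
red [375.5 221.5] [25. 13. 90.] 306.0 [314.8 212. ] tri [ 0.5837 -0.1186  0.0876] 0.0004 planes [ 0.5834 -0.1184  0.09  ] [ 0.5828 -0.1164  0.09  ]
rocker corners [[0.614, -0.1052], [0.6125, -0.1354], [0.5531, -0.1314], [0.5546, -0.1015]]
row 0.13967599515268253 yaw -0.022567499861251356
g-r 0.12111463519994231
stripe 375.1666666666667 213.83333333333334 18
vial red [ 0.535 -0.06   0.116] gold [0.465 0.083 0.116] shaker [0.607 0.08  0.132]
```

View pics/c.png

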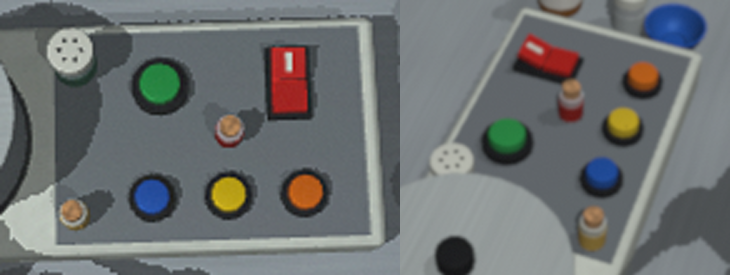

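Heights, the 140 mm row and the 121 mm spacing agree with the sizes given. Targets: the power mark at about (0.602,-0.119), blue at (0.480,0.015) and green at (0.585,0.003), with the yaw about -0.02. Next I shut the gripper, turn it 25° and go above the rocker mark.

{"fn": "jog_arm", "kwargs": {"deltas": [0, 0, 0, 0, 0, 50, 0, 0, 0, 8, 20, -20, 60, 0, 0, 0, 16, 346, -634, 60, 0, 0, 0, 25, 346, -634, 60, 0, 0, 0, 25, 346, -634, 60, 0, 0, 0, 25, 346, -634, 60, 0, 0, 0, 25, 346, -634, 60, 0, 0, 0, 25, 346, -634, 60, 0, 0, 0, 25, 346, -634, 60, 0, 0, 0, 25, 346, -634, 60, 0, 0, 0, 25, 346, -634, 60, 0, 0, 0, 25, 346, -634, 60, 0, 0, 0, 25, 346, -634, 60, 0, 0, 0, 25, 346, -634, 60, 0, 0, 0, 25, 346, -634, 60, 0, 0, 0, 25, 346, -634, 60, 0, 0, 0, 25, 346, -634, 60, 0, 0, 0, 25, 346, -634, 60, 0, 0, 0, 25, 346, -634, 60, 0, 0, 0, 25, 346, -634, 60, 0], "grip_force": 30}}

```text
clock: 2.2
position: [0.6011, -0.1175, 0.3027]
ee_rot: [-0.0, 0.011, 1.0, 0.0]
contact_force: [0.1, 0.4, 0.0]
width: -0.0002
gripper_force: 0.0
```

{"fn": "jog_arm", "kwargs": {"deltas": [0, 0, 0, 1, -1, -45, 0, 0, 0, 0, 1, -1, -90, 0, 0, 0, 0, 1, -1, -130, 0, 0, 0, 0, 1, -1, -160, 0, 0, 0, 0, 1, -1, -178, 0, 0, 0, 0, 1, -1, -178, 0, 0, 0, 0, 1, -1, -178, 0]}}

```text
clock: 2.9
position: [0.6029, -0.1191, 0.1252]
ee_rot: [0.0, 0.012, 1.0, -0.0]
contact_force: [0.2, 0.1, 0.4]
width: 0.0003
gripper_force: 0.0
```

```bash
python3 - <<'E'
from h import *
t,s=imaging.get_image("top"),imaging.get_image("side")
print(manip.get_state()["position"])
cv2.imwrite("pics/d.png",np.hstack([cv2.resize(t[150:310,260:440],(400,355),interpolation=2),cv2.resize(s[130:300,230:420],(397,355),interpolation=2)]))
E
```

```text
[ 0.60378387 -0.11972111  0.12627781]
```

View pics/d.png

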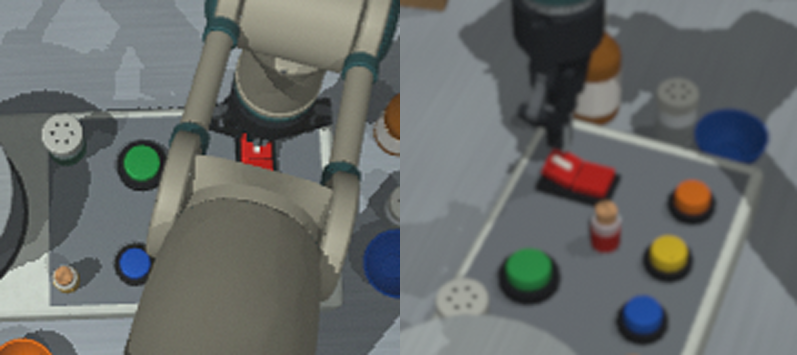

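The fingertips are above the striped half of the rocker (side crop about (560,150), rocker at (565,170)). Pressing down gradually.

{"fn": "jog_arm", "kwargs": {"deltas": [0, 0, 0, 0, 0, -8, 0, 0, 0, 0, 0, 0, -13, 0, 0, 0, 0, 0, 0, -17, 0, 0, 0, 0, 0, 0, -20, 0, 0, 0, 0, 0, 0, -23, 0, 0, 0, 0, 0, 0, -23, 0, 0, 0, 0, 0, 0, -23, 0]}}

```text
clock: 3.7
position: [0.6024, -0.12, 0.1011]
ee_rot: [-0.0, 0.012, 1.0, 0.0]
contact_force: [0.0, 0.3, 0.1]
width: -0.0002
gripper_force: 0.4
```

{"fn": "jog_arm", "kwargs": {"deltas": [0, 0, 0, 0, 0, -1, 0, 0, 0, 0, 0, 0, -2, 0, 0, 0, 0, 0, 0, -3, 0, 0, 0, 0, 0, 0, -3, 0, 0, 0, 0, 0, 0, -3, 0]}}

```text
clock: 4.2
position: [0.6025, -0.12, 0.0991]
ee_rot: [-0.0, 0.012, 1.0, -0.0]
contact_force: [-1.8, -0.9, 6.4]
width: 0.0002
gripper_force: 2.9
```

{"fn": "jog_arm", "kwargs": {"deltas": [0, 0, 0, 0, 0, -1, 0, 0, 0, 0, 0, 0, -2, 0, 0, 0, 0, 0, 0, -2, 0, 0, 0, 0, 0, 0, -2, 0]}}

```text
clock: 4.6
position: [0.6025, -0.12, 0.0989]
ee_rot: [0.0, 0.012, 1.0, -0.0]
contact_force: [-4.3, 0.7, 15.5]
width: -0.0
gripper_force: 7.6
```

The rocker is on its stop: the tip is at 88 mm with 15 N on it. Next I lift, cross above the red vial and go down over blue.

{"fn": "jog_arm", "kwargs": {"deltas": [0, 0, 0, 0, 0, 40, 0, 0, 0, 0, 0, 0, 80, 0, 0, 0, 0, -40, 40, 90, 0, 0, 0, 0, -75, 75, 90, 0, 0, 0, 0, -105, 110, 90, 0, 0, 0, 0, -122, 135, 90, 0, 0, 0, 0, -122, 135, 70, 0, 0, 0, 0, -122, 135, 45, 0, 0, 0, 0, -122, 135, 25, 0, 0, 0, 0, -122, 135, 20, 0, 0, 0, 0, -122, 135, 20, 0]}}

```text
clock: 5.7
position: [0.4799, 0.0151, 0.1156]
ee_rot: [-0.001, 0.012, 1.0, 0.0]
contact_force: [-0.0, 1.0, 0.4]
width: -0.0001
gripper_force: 0.0
```

```bash
python3 - <<'E'
from h import *
t,s=imaging.get_image("top"),imaging.get_image("side")
print(manip.get_state()["position"])
cv2.imwrite("pics/e.png",np.hstack([cv2.resize(t[150:310,260:440],(400,355),interpolation=2),cv2.resize(s[150:320,230:420],(397,355),interpolation=2)]))
E
```

```text
[0.48127167 0.01489644 0.1169193 ]
```

View pics/e.png

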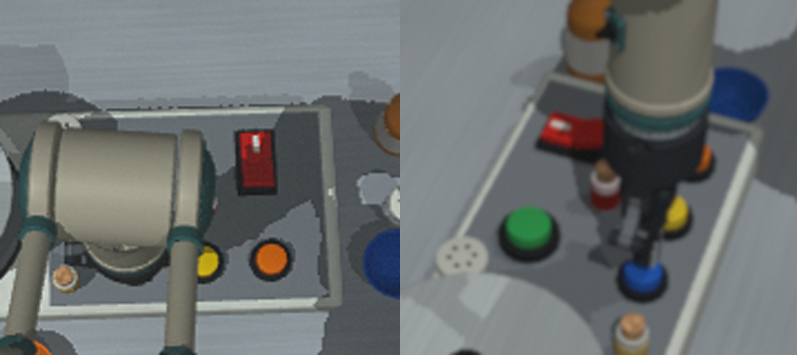

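The tip stands over blue (side crop (640,260)), the rocker has visibly tilted, and the vials are where they were. Pressing blue.

{"fn": "jog_arm", "kwargs": {"deltas": [0, 0, 0, 0, 0, -8, 0, 0, 0, 0, 0, 0, -12, 0, 0, 0, 0, 0, 0, -16, 0, 0, 0, 0, 0, 0, -19, 0, 0, 0, 0, 0, 0, -22, 0, 0, 0, 0, 0, 0, -24, 0, 0, 0, 0, 0, 0, -24, 0, 0, 0, 0, 0, 0, -24, 0]}}

```text
clock: 6.6
position: [0.4809, 0.015, 0.0946]
ee_rot: [0.001, 0.012, 1.0, -0.0]
contact_force: [-4.5, 0.7, 19.8]
width: 0.0001
gripper_force: 9.8
```

Blue is on its stop (tip at 84 mm, 20 N). On to green.

{"fn": "jog_arm", "kwargs": {"deltas": [0, 0, 0, 0, 0, 40, 0, 0, 0, 0, 0, 0, 75, 0, 0, 0, 0, 40, -4, 85, 0, 0, 0, 0, 80, -9, 85, 0, 0, 0, 0, 104, -12, 80, 0, 0, 0, 0, 104, -12, 50, 0, 0, 0, 0, 104, -12, 30, 0, 0, 0, 0, 104, -12, 22, 0, 0, 0, 0, 104, -12, 22, 0]}}

```text
clock: 7.5
position: [0.5837, 0.0032, 0.1129]
ee_rot: [-0.002, 0.012, 1.0, 0.0]
contact_force: [0.4, -0.0, -0.7]
width: -0.0003
gripper_force: 0.0
```

```bash
python3 - <<'E'
from h import *
t,s=imaging.get_image("top"),imaging.get_image("side")
print(manip.get_state()["position"])
B=blob(s,"blue",(346,281)); print("blue side",B[0],"z.084",plane("side",B[0],.084).round(4))
cv2.imwrite("pics/f.png",np.hstack([cv2.resize(t[150:310,260:440],(400,355),interpolation=2),cv2.resize(s[150:320,230:420],(397,355),interpolation=2)]))
E
```

```text
[0.58521063 0.00300378 0.11497865]
blue side (345.5, 281.0) z.084 [0.4806 0.0143 0.084 ]
```

View pics/f.png

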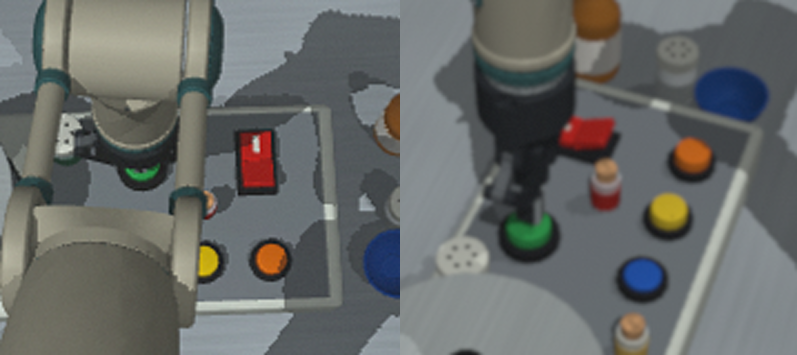

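Blue sits lower and matches its position at the 84 mm plane. The fingertip is centred over green. Pressing and holding.

{"fn": "jog_arm", "kwargs": {"deltas": [0, 0, 0, 0, 0, -5, 0, 0, 0, 0, 0, 0, -9, 0, 0, 0, 0, 0, 0, -13, 0, 0, 0, 0, 0, 0, -16, 0, 0, 0, 0, 0, 0, -19, 0, 0, 0, 0, 0, 0, -20, 0, 0, 0, 0, 0, 0, -20, 0, 0, 0, 0, 0, 0, -20, 0, 0, 0, 0, 0, 0, -20, 0]}}

```text
clock: 8.5
position: [0.5852, 0.003, 0.0969]
ee_rot: [0.001, 0.012, 1.0, -0.0]
contact_force: [-2.9, -0.1, 15.3]
width: 0.0001
gripper_force: 7.6
```

```bash
python3 -c "
from rig import manip
s=manip.get_state(); print(s['position'],s['contact_force']); print(manip.sign_off())"
```

```text
[0.58521778 0.00303498 0.09688147] [-2.92840468 -0.11853466 15.27731638]
the job is handed in; nothing more can be done
None
```

I pressed the rocker, then blue, then green, each fully onto its stop, and handed the job in at about 8.5 s with green still held down at 15 N; the last pictures, taken just before the green press, showed orange and yellow up and nothing in view moved.

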